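Turn the washed jar lid over with its tipping tray

TASK

Two tipping trays stand on the serving trolley, each with one washed dessert-jar lid in it. The round lid lies the wrong way, hollow side up: take its tray by the handle and tip it over past upright, so that the lid tumbles into the pan on the other side of the hinge and ends lying flat there, closed side up. Do not touch the round lid with the fingers, and leave the square lid lying as it is in the other tray.

Things in the scene. Friction and masses are not known exactly. Their poses are not given: they have to be found in the camera images.
- round_lid_mid (a point): Centre of the round white jar lid: a shallow loose cap 72 mm across, 12 mm high, walls 3 mm, 50 g. z points out of its hollow side: up at the start, down once turned over. It lies loose in the black tray (106 x 92 mm, walls 12 mm) of one of two alike grey stands; on tipping it slides to a 9 mm stop at the hinge end and tumbles out 10 to 25 degrees past upright.
- round_tray_handle (a point): Middle of the steel grip bar of the round lid's tray: 10 mm round, 68 mm long along y, 42 mm above the table at first; pinch it across (along x) from above, 45 mm free on the tray side; it turns between the fingers. Tray flat: z up, x level from bar to hinge; the frame turns with the tray. The hinge axis, parallel to y, is 155 mm along +x and 12 mm below the bar (-z).
- round_tray_pan (a point): Middle of the floor of the fixed grey pan that catches the round lid, 27 mm above the table; inside 110 x 114 mm, walls 13 mm high. z up, x away from the hinge, whose axis is 65 mm off towards -x. The 0.3 kg tray swings freely from flat, handle up and over to +x, to a stop at 123 degrees; let go before upright it falls back, past upright it leans at the stop.
- square_lid_mid (a point): Centre of the square white lid, 64 x 64 x 12 mm, which already lies closed side up (this frame's z up) in the black tray of the other stand. To be left where it is.
There are look-alikes about, which are no part of the job. What is shaped like the part that bears round_lid_mid but purple or turquoise is not meant.

How it is judged (in metres and radians):
On the way:
1. the round lid's tray is tipped past upright (95 degrees or more) (angle between round_tray_handle's own z axis and vertical above 1.658 rad), for 0.1 s.
At the end, for the whole second after the job is handed in: The round lid lies at rest in its own stand's pan (centre within 45 mm of the pan's middle from above, at most 18 mm over its floor), closed side up, level within 10 degrees; the square lid lies closed side up within 20 mm of its start. The tipped tray may lean at its stop or lie flat (angle between round_lid_mid's own z axis and vertical above 2.967 rad and horizontal distance between round_lid_mid and round_tray_pan below 0.045 m and z of round_lid_mid in the frame of round_tray_pan below 0.018 m and linear speed of round_lid below 0.02 m/s and angle between square_lid_mid's own z axis and vertical below 0.175 rad); the robot touches nothing.
It fails at once if the fingers touch the round lid (contact force between the fingers and round_lid above 0.5 N).
It fails at once if the square lid is moved by more than 20 mm (distance of square_lid_mid from where it was at the start of the episode above 0.02 m).
It also fails if it takes over 38 s, if anything falls off the work surface, if the arm or the gripper's body presses on something with over 40 N, if the wrist force passes 120 N, or if a joint passes its speed limit or range.

ROBOT

A 6-joint arm with a two-finger parallel gripper is mounted at the origin on the work surface. World frame = base frame: x ahead of the robot, y to its left, z up, the work surface at z = 0. Lengths are in mm, angles in rad, forces in N, time in s.
With the tool pointing down it reaches from about 275 to 1000 mm from the base axis. Payload 8.4 kg.
Tool frame: the origin (TCP) lies at the very end of the fingers, on their centre line; the grasp point (between the pads) lies 19 mm behind it (r.pinch_z is the distance from the TCP to the grasp point, in mm); z points along the fingers, y is the direction in which the jaws open and shut (so a half turn about z gives the same grasp; the last joint's range is limited). The gripper opens to 85 mm and grips with 20 to 120 N. Pads are 22 mm wide; open, the fingers measure 114 mm over their backs; the gripper's body (76 mm by 85 mm) begins 54 mm behind the grasp point. The pads swing forward as they close: fully open they stand 13 mm farther back than shut.
Start: joints at [1.143, 0.353, 1.633, -0, 1.155, -0.002], TCP at [258.155, 569.196, 231.281] pointing down, gripper open.
Joint ranges: [-2.63, 2.63], [-0.92, 2.1], [0.06, 2.66], [-1.3, 4.44], [0, 2.69], [-3.02, 3.02]. Speed limits (rad/s): [2.22, 2.22, 2.79, 3.14, 3.14, 3.14].

INTERFACE

Orientations are given as [roll, pitch, yaw] about the fixed x, y, z axes, in that order (R = Rz(yaw) Ry(pitch) Rx(roll)).
In Python, from rig import r, optics gives the robot as it stands.
- The arm moves only by the shell command python3 -m creep 'ROWS' [FORCE]. ROWS is JSON, a list of rows, each an object with "dp": the shift along the tool's x, y, z in mm, a list of three; "angular": the turn, a rotation vector about the tool's x, y, z in rad, a list of three; "fingers": the finger opening in mm, from 0 to 85.4. In form: [{"dp": [dx, dy, dz], "angular": [wx, wy, wz], "fingers": fingers}, ...]. A call has 1 to 5 rows; each row is the pose to reach, as a shift and turn from the pose commanded when the call began, along the tool's axes at that moment; what a row does not reach only later rows make up. A row lasts 1/12 s, in which the tool goes at most 41.7 mm and 7.16 degrees, less where a joint would pass 70% of its speed; a pose out of reach is approached as far as the arm can. A call with a gripper value outside its range is refused whole. The fingers move at their own pace and stop on an object; FORCE is the grip in N (left out, the last holds). Time passes only in rows, so rows that repeat a pose let the fingers close. It gives the time, the measured TCP pose, the force and the opening at its end, in the units of the state.
- r.sense(): the state, without advancing time (a new reading comes with each control period).
- optics.grab_frame(name): name is "side" or "top" or "wrist"; returns the picture (480x640x3 uint8, blue, green, red); there is no depth.
- optics.camera_params(name): a dict with "fx", "fy", "cx", "cy" (pixels), "eye" and "rotation" of the camera in the world; the wrist camera has in their place "T_tool_cam" (4x4, takes a point from camera to tool coordinates, whose origin is the TCP and whose axes are the flange's). Camera axes: x right, y up, looking along -z (the intrinsics and any distortion apply to the point x, -y, -z); pixel columns grow to the right and rows downward; lengths in mm; the calibration is good to about 2 mm. A picture is of the moment at which its call begins: read the wrist's pose just before it. camera_params takes no time and is no camera call.
- r.sign_off(): hands the job in, once; it reports no verdict.
The state is a dict: "clock": time; "qpos": joint angles; "qvel": joint speeds; "joint_efforts": joint torques, N m; "eef_pos": TCP position; "tcp_rot": TCP orientation; "contact_force": force on the tool from outside, world axes, zero at the start; "wrist_torque": the same for the moment, N m; "opening": opening from 0.0 (shut) to 1.0 (fully open).
Only numpy, scipy, OpenCV 4.12 (cv2) and the standard library are available. Lean on these libraries where they do the work, as an engineer would, in place of code of your own. Each camera call takes 0.05 s, during which the arm holds its last target.

## Working session

There is one attempt and no reset: what is moved stays moved. The work goes in short steps, Python scripts to look and compute and a shell command to move; the robot and the scene stay as the last step left them, time stands still between calls to the robot, and variables do not carry over. Pictures are saved under pics/ and viewed, and the job is handed in when it is done.

```bash
ls; mkdir -p pics; python3 - <<'E'
from rig import r, optics
import cv2
for n in ("side","top","wrist"):
    s=r.sense(); im=optics.grab_frame(n); cv2.imwrite(f"pics/{n}0.png",im)
    print(n,optics.camera_params(n))
print(r.sense(), r.pinch_z)
E
```

```text
pics
side {'fx': 448.3421793609273, 'fy': 448.3421793609273, 'cx': 317.8851693527774, 'cy': 247.3421001126974, 'eye': array([ 150.5670098 , -694.73485411,  736.62480605]), 'rotation': array([ 0.83493597,  0.01719637, -0.42172867])}
top {'fx': 439.51055590554574, 'fy': 439.51055590554574, 'cx': 320.0560622082784, 'cy': 242.9883952842651, 'eye': array([361.63021094,  -9.70451113, 936.49600638]), 'rotation': array([ 0.09408245,  0.00502659, -1.54697993])}
wrist {'fx': 359.7400871098519, 'fy': 359.7400871098519, 'cx': 316.1338636389129, 'cy': 237.88783499826363, 'T_tool_cam': array([[ 1.68104722e-04,  9.61081573e-01,  2.76264696e-01,
         6.96638913e+01],
       [ 9.99999831e-01, -8.01997070e-06, -5.80591187e-04,
         6.64912402e-01],
       [-5.55779857e-04,  2.76264747e-01, -9.61081412e-01,
        -1.42257199e+02],
       [ 0.00000000e+00,  0.00000000e+00,  0.00000000e+00,
         1.00000000e+00]])}
{'clock': 0.15, 'qpos': array([ 1.14259356e+00,  3.53486821e-01,  1.63396066e+00, -1.09733499e-05,
        1.15518861e+00, -2.39729855e-03]), 'qvel': array([ 0.00035982, -0.00286596, -0.00141764,  0.00169012,  0.00176815,
       -0.00081014]), 'joint_efforts': array([-9.90252447e-04, -6.05628276e+01, -3.42338097e+01, -6.90176603e-05,
        6.09883122e-03,  1.71895309e-06]), 'eef_pos': array([258.01171837, 568.86448364, 230.73666692]), 'tcp_rot': array([-3.14054920e+00,  7.53313693e-06,  2.71579162e+00]), 'contact_force': array([ 3.21412007e-01, -3.03657632e-04, -2.44518114e-01]), 'wrist_torque': array([-0.00465649,  0.01396472,  0.03785334]), 'opening': 1.0028608243372852} 18.700000000000003
```

View pics/top0.png

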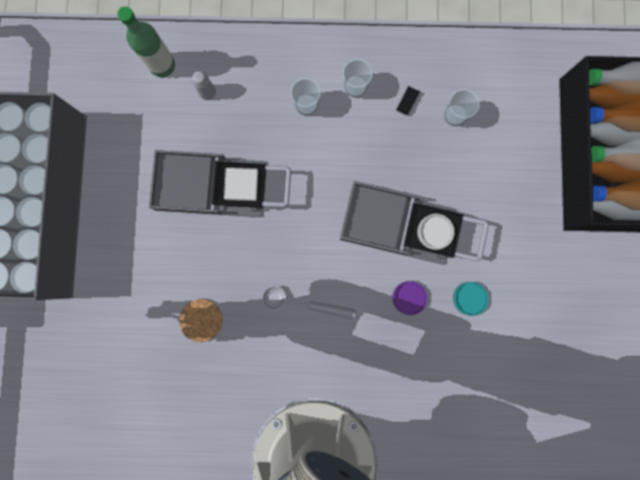

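View pics/side0.png

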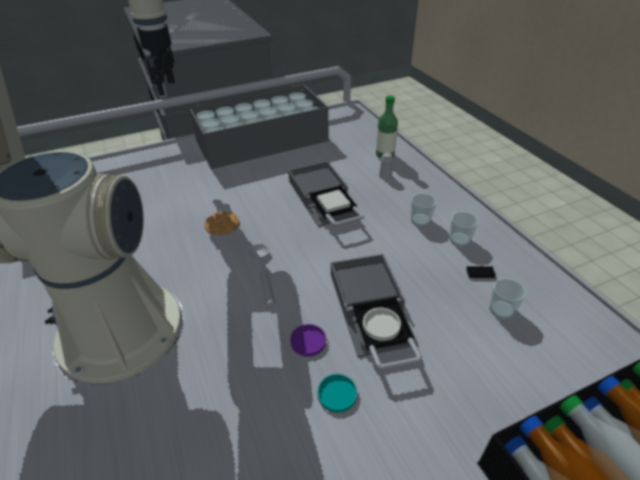

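View pics/wrist0.png

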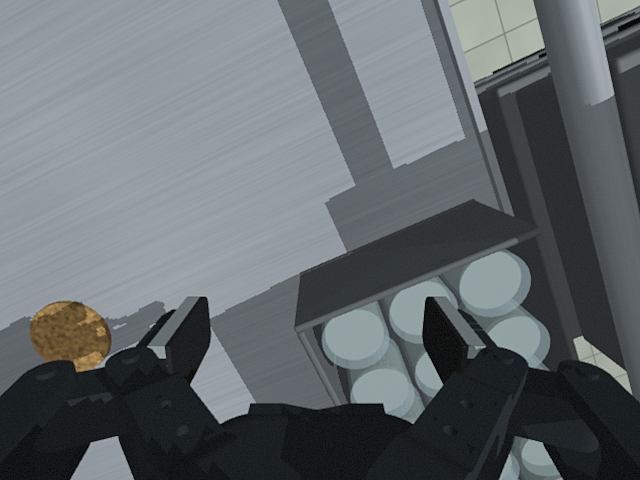

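The top view shows the white round lid at about (436,231), its grip bar near (485,240) and its pan at (378,217). The square-lid stand is on the left, with its lid near (240,184). The purple and turquoise caps are the look-alikes. Next I'll measure these.

```bash
cat > h.py <<'E'
import numpy as np, cv2
from scipy.spatial.transform import Rotation as R
from rig import r, optics
def ray(n,u,v,pose=None):
    c=optics.camera_params(n)
    d=np.array([(u-c['cx'])/c['fx'],-(v-c['cy'])/c['fy'],-1.])
    if n=='wrist':
        T=np.eye(4);T[:3,:3]=R.from_euler('xyz',pose['tcp_rot']).as_matrix();T[:3,3]=pose['eef_pos']
        M=T@c['T_tool_cam'];return M[:3,3],M[:3,:3]@d
    return c['eye'],R.from_euler('xyz',c['rotation']).as_matrix()@d
def onz(n,u,v,z,pose=None):
    e,d=ray(n,u,v,pose);return e+d*(z-e[2])/d[2]
E
python3 - <<'E'
from h import *
im=cv2.imread('pics/top0.png'); cv2.imwrite('pics/tc.png',cv2.resize(im[165:280,330:510],None,fx=4,fy=4,interpolation=cv2.INTER_CUBIC))
im=cv2.imread('pics/side0.png'); cv2.imwrite('pics/sc.png',cv2.resize(im[240:390,310:450],None,fx=4,fy=4,interpolation=cv2.INTER_CUBIC))
E
```

```text
(no output)
```

View pics/tc.png

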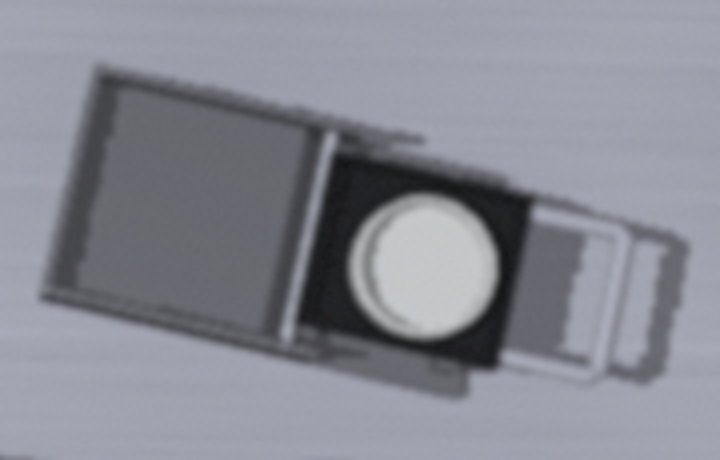

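View pics/sc.png

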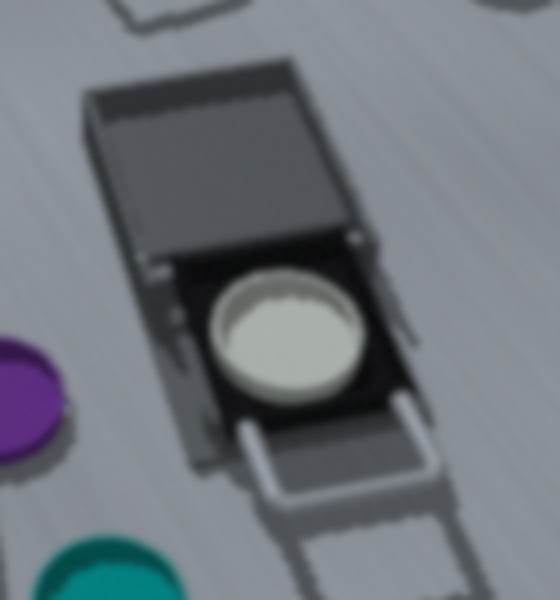

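Crop ends of the bar: top view about (485.7,222.5) and (479.3,258); side view about (379.5,364.3) and (418,356.3). The hinge rod in the top view runs (412.5,200) to (402,249.5).

```bash
python3 - <<'E'
from h import *
np.set_printoptions(precision=1,suppress=True)
T=[onz('top',485.7,222.5,42),onz('top',479.3,258,42)];S=[onz('side',418,356.25,42),onz('side',379.5,364.25,42)]
H=[onz('top',412.5,200,30),onz('top',402,249.5,30)]
L=onz('top',436,231,30)
print('bar top',T,'side',S,'hinge',H,'lid',L)
for p in (T,S,H): print(np.mean(p,0),np.linalg.norm(p[0]-p[1]),np.degrees(np.arctan2(*(p[0]-p[1])[1::-1])))
a,b=np.mean(T,0),np.mean(H,0);print('bar-hinge',b-a,np.linalg.norm((b-a)[:2]),np.degrees(np.arctan2((b-a)[1],(b-a)[0])))
a,b=L,np.mean(H,0);print('lid-hinge',b-a)
# pan corners rim z ~40 outer: crop
P=[onz('top',330+x/4,165+y/4,40) for x,y in((98,66),(42,298))];print('pan far wall',P,np.mean(P,0))
print('sq lid',onz('top',240,184,40))
E
```

```text
bar top [array([ 496. , -341.6,   42. ]), array([ 422.8, -327.7,   42. ])] side [array([ 497.5, -335.5,   42. ]), array([ 425.9, -320.9,   42. ])] hinge [array([ 541.7, -194. ,   30. ]), array([ 437.5, -172.8,   30. ])] lid [ 477.6 -243.    30. ]
[ 459.4 -334.7   42. ] 74.48210200942277 -10.699591546591348
[ 461.7 -328.2   42. ] 73.05453591060248 -11.53975203514591
[ 489.6 -183.4   30. ] 106.378182197649 -11.522992004844246
bar-hinge [ 30.2 151.3 -12. ] 154.2632473337642 78.71293549655101
lid-hinge [12.  59.6  0. ]
pan far wall [array([575.9, -71.6,  40. ]), array([454.3, -44.9,  40. ])] [515.1 -58.3  40. ]
sq lid [565.2 166.   40. ]
```

Top and side agree to about 6 mm. The bar is about 74 mm over its ends (68 + 10 expected), and bar to hinge is 154 mm (155 expected). Next I'll work out the travel to a hover over the bar and plan a wrist look from there.

```bash
cat >> h.py <<'E'
def delta(goal,yaw_deg,n=1,s=None):
    s=s or r.sense();R0=R.from_euler('xyz',s['tcp_rot']);p=np.array(s['eef_pos']);Rg=R.from_euler('xyz',[180,0,yaw_deg],degrees=True)
    yaw0=np.degrees(s['tcp_rot'][2]);
    g=np.array(goal,float)
    for k in range(n):
        Rk=R0 if k==0 else R.from_euler('xyz',[180,0,yaw0+(yaw_deg-yaw0)*k/n],degrees=True)
        Rn=R.from_euler('xyz',[180,0,yaw0+(yaw_deg-yaw0)*(k+1)/n],degrees=True)
        print(k,'dp',np.round(Rk.inv().apply((g-p)/n),1),'ang',np.round((Rk.inv()*Rn).as_rotvec(),4))
E
python3 -c "
from h import *
delta([455,-330,150],-11.4,5)"
```

```text
0 dp [-110.1 -147.4   16.3] ang [-1.00e-03  3.00e-04  5.83e-01]
1 dp [-173.1  -62.5   16.1] ang [ 0.    -0.     0.583]
2 dp [-178.9   43.1   16.1] ang [ 0.    -0.     0.583]
3 dp [-125.6  134.5   16.1] ang [-0.    -0.     0.583]
4 dp [-30.8 181.4  16.1] ang [ 0.    -0.     0.583]
```

```bash
python3 -m creep '[{"dp":[-22,-29.5,3.3],"angular":[0,0,0.117],"fingers":85},{"dp":[-44,-59,6.5],"angular":[0,0,0.233],"fingers":60},{"dp":[-66,-88.5,9.8],"angular":[0,0,0.35],"fingers":40},{"dp":[-88,-118,13],"angular":[0,0,0.467],"fingers":40},{"dp":[-110,-147.4,16.3],"angular":[-0.001,0,0.583],"fingers":40}]' 
python3 -m creep '[{"dp":[-34.6,-12.5,3.2],"angular":[0,0,0.117],"fingers":40},{"dp":[-69.2,-25,6.4],"angular":[0,0,0.233],"fingers":40},{"dp":[-103.9,-37.5,9.7],"angular":[0,0,0.35],"fingers":40},{"dp":[-138.5,-50,12.9],"angular":[0,0,0.467],"fingers":40},{"dp":[-173.1,-62.5,16.1],"angular":[0,0,0.583],"fingers":40}]' 
python3 -c "
from h import *
delta([455,-330,150],-11.4,3)"
```

```text
clock: 0.57
eef_pos: [297.3, 387.8, 214.6]
tcp_rot: [3.141, -0.0, 2.128]
contact_force: [0.5, -0.0, -0.6]
opening: 0.47
clock: 0.98
eef_pos: [336.6, 208.1, 198.6]
tcp_rot: [3.141, -0.001, 1.545]
contact_force: [1.5, 0.8, 0.1]
opening: 0.471
0 dp [-178.3   44.1   16.1] ang [ 0.0006 -0.001   0.5812]
1 dp [-124.8  134.8   16.2] ang [-0.     -0.      0.5812]
2 dp [-30.3 181.1  16.2] ang [ 0.     -0.      0.5812]
```

```bash
python3 -m creep '[{"dp":[-35.7,8.8,3.2],"angular":[0,0,0.116],"fingers":40},{"dp":[-71.3,17.6,6.4],"angular":[0,0,0.232],"fingers":40},{"dp":[-107,26.5,9.7],"angular":[0,0,0.349],"fingers":40},{"dp":[-142.6,35.3,12.9],"angular":[0,0,0.465],"fingers":40},{"dp":[-178.3,44.1,16.1],"angular":[0,-0.001,0.581],"fingers":40}]' 
python3 -m creep '[{"dp":[-25,27,3.2],"angular":[0,0,0.116],"fingers":40},{"dp":[-50,54,6.4],"angular":[0,0,0.232],"fingers":40},{"dp":[-75,81,9.7],"angular":[0,0,0.349],"fingers":40},{"dp":[-100,108,12.9],"angular":[0,0,0.465],"fingers":40},{"dp":[-125,135,16.1],"angular":[0,0,0.581],"fingers":40}]' 
python3 -m creep '[{"dp":[-6,36,3.2],"angular":[0,0,0.116],"fingers":40},{"dp":[-12,72,6.4],"angular":[0,0,0.232],"fingers":40},{"dp":[-18,108,9.7],"angular":[0,0,0.349],"fingers":40},{"dp":[-24,145,12.9],"angular":[0,0,0.465],"fingers":40},{"dp":[-30,181,16.1],"angular":[0,0,0.581],"fingers":40}]' 
python3 -m creep '[{"dp":[0,0,0],"angular":[0,0,0],"fingers":40},{"dp":[0,0,0],"angular":[0,0,0],"fingers":40}]'
python3 - <<'E'
from h import *
s=r.sense();print(s)
cv2.imwrite('pics/w1.png',optics.grab_frame('wrist'))
import json;json.dump({k:np.array(s[k]).tolist() for k in('eef_pos','tcp_rot')},open('p1.json','w'))
E
```

```text
clock: 1.4
eef_pos: [377.1, 28.8, 182.6]
tcp_rot: [3.141, -0.0, 0.963]
contact_force: [0.8, 0.5, 0.6]
opening: 0.464
clock: 1.82
eef_pos: [417.6, -150.9, 166.4]
tcp_rot: [3.141, -0.0, 0.382]
contact_force: [0.9, -0.5, 0.9]
opening: 0.464
clock: 2.23
eef_pos: [458.3, -329.8, 150.1]
tcp_rot: [3.142, -0.0, -0.199]
contact_force: [1.0, 0.7, 0.6]
opening: 0.463
clock: 2.4
eef_pos: [458.1, -329.3, 149.8]
tcp_rot: [-3.141, 0.0, -0.195]
contact_force: [0.7, 0.1, -0.8]
opening: 0.466
{'clock': 2.4, 'qpos': array([-6.25897954e-01,  3.52138575e-01,  1.83846885e+00,  7.12514892e-05,
        9.51289875e-01,  1.14029270e+00]), 'qvel': array([ 0.03395082, -0.02933595,  0.04856282,  0.00755488,  0.01076564,
       -0.01989165]), 'joint_efforts': array([ -1.57101844, -54.81532574, -31.37706757,  -0.18223895,
        -0.30867836,   0.31565448]), 'eef_pos': array([ 458.14684084, -329.29638286,  149.79185106]), 'tcp_rot': array([-3.14141281e+00,  2.52644751e-04, -1.95435683e-01]), 'contact_force': array([ 0.70822093,  0.06970065, -0.81930598]), 'wrist_torque': array([-0.02681394,  0.0426184 , -0.01352307]), 'opening': 0.4659704833428221}
```

View pics/w1.png

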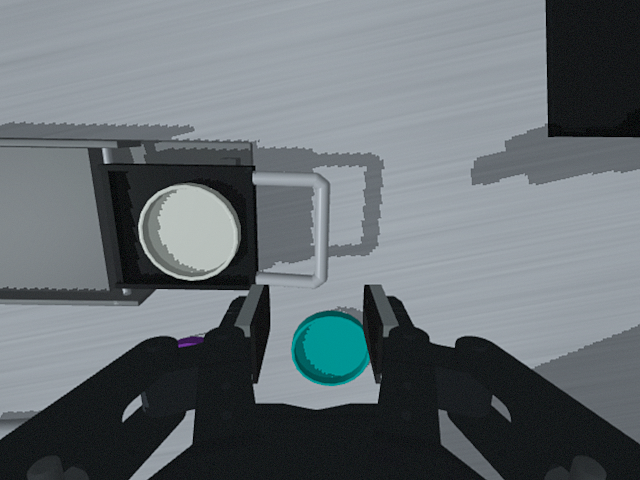

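In the wrist view the bar runs from about (322,178) to (318,283), and the jaw direction lies across it.

```bash
python3 - <<'E'
from h import *
import json
np.set_printoptions(precision=1,suppress=True)
p=json.load(open('p1.json'))
a,b=onz('wrist',322,178,42,p),onz('wrist',318,283,42,p)
print(a,b,(a+b)/2,np.linalg.norm(a-b),np.degrees(np.arctan2(*(a-b)[1::-1])))
h=[onz('wrist',u,v,30,p) for u,v in((108,155),(127,291))]; print('hinge',h,np.mean(h,0))
# triangulate bar mid top/side/wrist
def tri(rs):
    A=0;B=0
    for e,d in rs:
        d=d/np.linalg.norm(d);M=np.eye(3)-np.outer(d,d);A=A+M;B=B+M@e
    return np.linalg.solve(A,B)
for i,(t,s,w) in enumerate([((485.7,222.5),(418,356.25),(322,178)),((479.3,258),(379.5,364.25),(318,283))]):
    print(tri([ray('top',*t),ray('wrist',*w,p)]),tri([ray('top',*t),ray('side',*s),ray('wrist',*w,p)]))
E
```

```text
[ 498.5 -340.7   42. ] [ 422.3 -322.9   42. ] [ 460.4 -331.8   42. ] 78.26139716512148 -13.127310751759689
hinge [array([ 542.6, -194.4,   30. ]), array([ 439.9, -172.3,   30. ])] [ 491.2 -183.4   30. ]
[ 497.3 -341.4   40.3] [ 496.6 -339.5   46.1]
[ 423.4 -324.5   47.5] [ 423.5 -324.4   48. ]
```

```bash
python3 -m creep '[{"dp":[1,1.5,28],"angular":[0,0,0],"fingers":40},{"dp":[2,3,55],"angular":[0,0,0],"fingers":40},{"dp":[2.6,3.3,82],"angular":[0,0,0],"fingers":40},{"dp":[2.6,3.3,107],"angular":[0,0,0],"fingers":40},{"dp":[2.6,3.3,127],"angular":[0,0,0],"fingers":40}]' 
python3 -m creep '[{"dp":[0,0,0],"angular":[0,0,0],"fingers":40},{"dp":[0,0,0],"angular":[0,0,0],"fingers":40}]'
python3 - <<'E'
from h import *
cv2.imwrite('pics/w2.png',optics.grab_frame('wrist'))
E
```

```text
clock: 2.87
eef_pos: [459.4, -329.5, 22.0]
tcp_rot: [-3.141, 0.001, -0.191]
contact_force: [-0.2, 0.3, 0.1]
opening: 0.469
clock: 3.03
eef_pos: [459.6, -330.0, 23.1]
tcp_rot: [-3.141, 0.002, -0.191]
contact_force: [0.7, -0.2, 0.2]
opening: 0.468
```

View pics/w2.png

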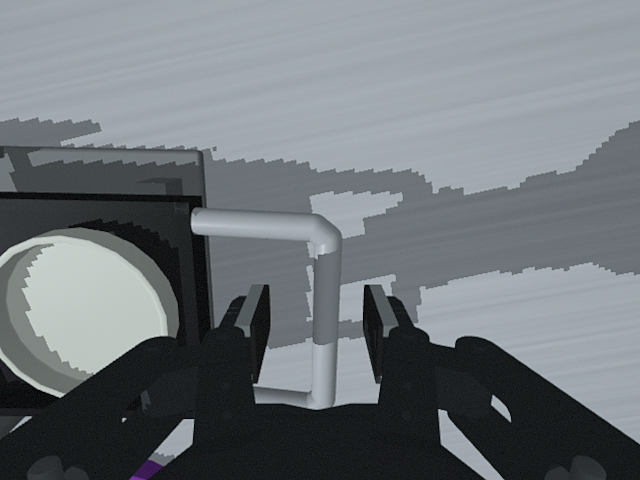

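The bar lies between the pads at column about 327, with the jaw centre at about 317, so it is roughly 3 mm towards +y tool. I'll nudge that way and close gently.

```bash
python3 -m creep '[{"dp":[0,3,0],"angular":[0,0,0],"fingers":40},{"dp":[0,3,0],"angular":[0,0,0],"fingers":0},{"dp":[0,3,0],"angular":[0,0,0],"fingers":0},{"dp":[0,3,0],"angular":[0,0,0],"fingers":0},{"dp":[0,3,0],"angular":[0,0,0],"fingers":0}]' 25
python3 -m creep '[{"dp":[0,3,0],"angular":[0,0,0],"fingers":0},{"dp":[0,3,0],"angular":[0,0,0],"fingers":0},{"dp":[0,3,0],"angular":[0,0,0],"fingers":0}]'
```

```text
clock: 3.5
eef_pos: [460.5, -333.8, 24.6]
tcp_rot: [-3.141, -0.002, -0.194]
contact_force: [2.8, 8.2, 8.2]
opening: 0.109
clock: 3.75
eef_pos: [460.4, -334.0, 24.6]
tcp_rot: [-3.137, -0.001, -0.196]
contact_force: [9.6, 23.3, 13.3]
opening: 0.1
```

Gripped: the opening stops at about 8.5 mm, on the 10 mm bar. My second call repeated the 3 mm shift, so I'll take it back in the first lift. Now the arc rows.

```bash
python3 - <<'E'
import numpy as np
f=lambda a:np.array([155*(1-np.cos(np.radians(a)))+12*np.sin(np.radians(a)),155*np.sin(np.radians(a))+12*np.cos(np.radians(a))-12])
for a0,st in((0,4),(20,4),(40,4),(60,4),(80,3),(95,2),(105,2),(115,1)):
    print(a0,[(-np.round(f(a0+st*k)-f(a0),1)).tolist() for k in range(1,6)])
E
python3 -m creep '[{"dp":[0,-4.2,-10.8],"angular":[0,0,0],"fingers":0},{"dp":[0,-6.2,-21.5],"angular":[0,0,0],"fingers":0},{"dp":[0,-8.9,-31.9],"angular":[0,0,0],"fingers":0},{"dp":[0,-12.3,-42.2],"angular":[0,0,0],"fingers":0},{"dp":[0,-16.4,-52.3],"angular":[0,0,0],"fingers":0}]'
```

```text
0 [[-1.2, -10.8], [-3.2, -21.5], [-5.9, -32.0], [-9.3, -42.3], [-13.5, -52.3]]
20 [[-4.8, -9.7], [-10.3, -19.1], [-16.5, -28.0], [-23.2, -36.5], [-30.5, -44.5]]
40 [[-7.9, -7.5], [-16.2, -14.4], [-25.1, -20.7], [-34.3, -26.4], [-43.9, -31.4]]
60 [[-9.9, -4.3], [-20.2, -8.0], [-30.6, -10.9], [-41.3, -13.1], [-52.0, -14.5]]
80 [[-8.1, -0.6], [-16.3, -0.7], [-24.4, -0.5], [-32.5, 0.2], [-40.6, 1.4]]
95 [[-5.3, 1.0], [-10.6, 2.1], [-15.9, 3.5], [-21.1, 5.0], [-26.2, 6.8]]
105 [[-5.1, 1.9], [-10.1, 4.0], [-15.0, 6.2], [-19.9, 8.6], [-24.7, 11.2]]
115 [[-2.4, 1.4], [-4.7, 2.7], [-7.0, 4.2], [-9.3, 5.7], [-11.5, 7.2]]
clock: 4.17
eef_pos: [463.0, -321.2, 77.0]
tcp_rot: [-3.142, -0.002, -0.194]
contact_force: [5.9, 3.1, -4.5]
opening: 0.104
```

```bash
python3 -m creep '[{"dp":[0,-4.8,-9.7],"angular":[0,0,0],"fingers":0},{"dp":[0,-10.3,-19.1],"angular":[0,0,0],"fingers":0},{"dp":[0,-16.5,-28],"angular":[0,0,0],"fingers":0},{"dp":[0,-23.2,-36.5],"angular":[0,0,0],"fingers":0},{"dp":[0,-30.5,-44.5],"angular":[0,0,0],"fingers":0}]'
python3 -m creep '[{"dp":[0,-7.9,-7.5],"angular":[0,0,0],"fingers":0},{"dp":[0,-16.2,-14.4],"angular":[0,0,0],"fingers":0},{"dp":[0,-25.1,-20.7],"angular":[0,0,0],"fingers":0},{"dp":[0,-34.3,-26.4],"angular":[0,0,0],"fingers":0},{"dp":[0,-43.9,-31.4],"angular":[0,0,0],"fingers":0}]'
python3 - <<'E'
from h import *
cv2.imwrite('pics/s3.png',optics.grab_frame('side'))
E
```

```text
clock: 4.58
eef_pos: [469.2, -292.7, 122.2]
tcp_rot: [3.139, -0.004, -0.193]
contact_force: [2.8, -4.5, 1.1]
opening: 0.107
clock: 5.0
eef_pos: [478.3, -250.0, 154.4]
tcp_rot: [3.138, -0.006, -0.193]
contact_force: [5.2, -5.8, 4.4]
opening: 0.108
```

View pics/s3.png

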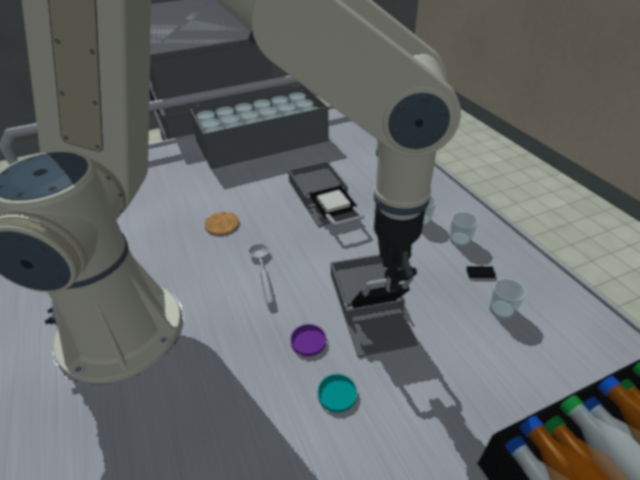

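The side view shows the tray tilted up at about (380,290), with the bar still in the gripper. Forces are low, so I continue over the top.

```bash
python3 -m creep '[{"dp":[0,-9.9,-4.3],"angular":[0,0,0],"fingers":0},{"dp":[0,-20.2,-8],"angular":[0,0,0],"fingers":0},{"dp":[0,-30.6,-10.9],"angular":[0,0,0],"fingers":0},{"dp":[0,-41.3,-13.1],"angular":[0,0,0],"fingers":0},{"dp":[0,-52,-14.5],"angular":[0,0,0],"fingers":0}]'
python3 -m creep '[{"dp":[0,-8.1,-0.6],"angular":[0,0,0],"fingers":0},{"dp":[0,-16.3,-0.7],"angular":[0,0,0],"fingers":0},{"dp":[0,-24.4,-0.5],"angular":[0,0,0],"fingers":0},{"dp":[0,-32.5,0.2],"angular":[0,0,0],"fingers":0},{"dp":[0,-40.6,1.4],"angular":[0,0,0],"fingers":0}]'
python3 -m creep '[{"dp":[0,-5.3,1],"angular":[0,0,0],"fingers":0},{"dp":[0,-10.6,2.1],"angular":[0,0,0],"fingers":0},{"dp":[0,-15.9,3.5],"angular":[0,0,0],"fingers":0},{"dp":[0,-21.1,5],"angular":[0,0,0],"fingers":0},{"dp":[0,-26.2,6.8],"angular":[0,0,0],"fingers":0}]'
python3 -m creep '[{"dp":[0,-5.1,1.9],"angular":[0,0,0],"fingers":0},{"dp":[0,-10.1,4],"angular":[0,0,0],"fingers":0},{"dp":[0,-15,6.2],"angular":[0,0,0],"fingers":0},{"dp":[0,-19.9,8.6],"angular":[0,0,0],"fingers":0},{"dp":[0,-24.7,11.2],"angular":[0,0,0],"fingers":0}]'
python3 - <<'E'
from h import *
a=optics.grab_frame('side');b=optics.grab_frame('top')
cv2.imwrite('pics/st4.png',cv2.resize(np.hstack([a[200:400,270:470],b[140:340,310:510]]),None,fx=2,fy=2))
E
```

```text
clock: 5.47
eef_pos: [489.0, -198.1, 168.6]
tcp_rot: [3.14, -0.007, -0.193]
contact_force: [9.6, -3.1, -0.3]
opening: 0.102
clock: 5.88
eef_pos: [497.0, -158.0, 166.9]
tcp_rot: [3.14, -0.007, -0.193]
contact_force: [9.3, -1.6, 2.7]
opening: 0.107
clock: 6.3
eef_pos: [502.1, -132.3, 159.9]
tcp_rot: [3.141, -0.007, -0.193]
contact_force: [8.8, -2.0, 2.9]
opening: 0.106
clock: 6.72
eef_pos: [506.8, -107.9, 148.7]
tcp_rot: [3.141, -0.007, -0.193]
contact_force: [8.9, -0.9, 2.8]
opening: 0.107
```

View pics/st4.png

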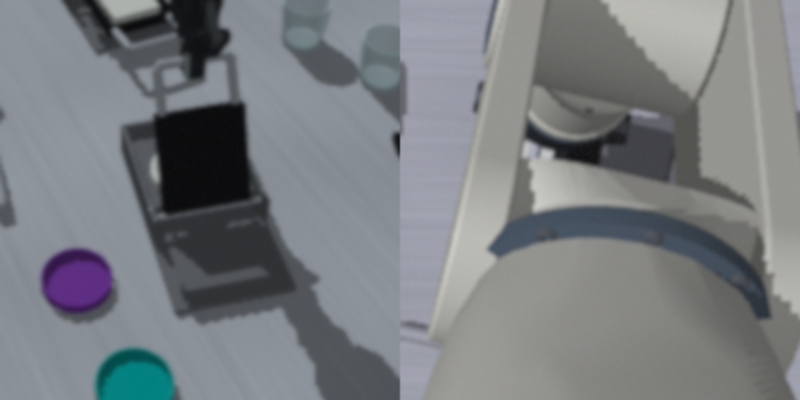

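The tray stands past upright, at about 115°. A white edge shows in the pan behind it at (155,170), so the lid has probably tumbled. I'll go on to near the stop and look with the wrist camera.

```bash
python3 -m creep '[{"dp":[0,-2.4,1.4],"angular":[0,0,0],"fingers":0},{"dp":[0,-4.7,2.7],"angular":[0,0,0],"fingers":0},{"dp":[0,-7,4.2],"angular":[0,0,0],"fingers":0},{"dp":[0,-9.3,5.7],"angular":[0,0,0],"fingers":0},{"dp":[0,-11.5,7.2],"angular":[0,0,0],"fingers":0}]'
python3 -m creep '[{"dp":[0,0,0],"angular":[0,0,0],"fingers":0},{"dp":[0,0,0],"angular":[0,0,0],"fingers":0},{"dp":[0,0,0],"angular":[0,0,0],"fingers":0},{"dp":[0,0,0],"angular":[0,0,0],"fingers":0}]'
python3 - <<'E'
from h import *
a=optics.grab_frame('side');cv2.imwrite('pics/w5.png',optics.grab_frame('wrist'))
cv2.imwrite('pics/s5.png',cv2.resize(a[200:400,270:470],None,fx=3,fy=3))
E
```

```text
clock: 7.23
eef_pos: [509.0, -96.6, 141.4]
tcp_rot: [3.141, -0.007, -0.193]
contact_force: [8.9, -0.4, 1.1]
opening: 0.108
clock: 7.57
eef_pos: [509.0, -96.7, 141.4]
tcp_rot: [3.141, -0.006, -0.193]
contact_force: [9.2, 0.3, 1.5]
opening: 0.1
```

View pics/w5.png

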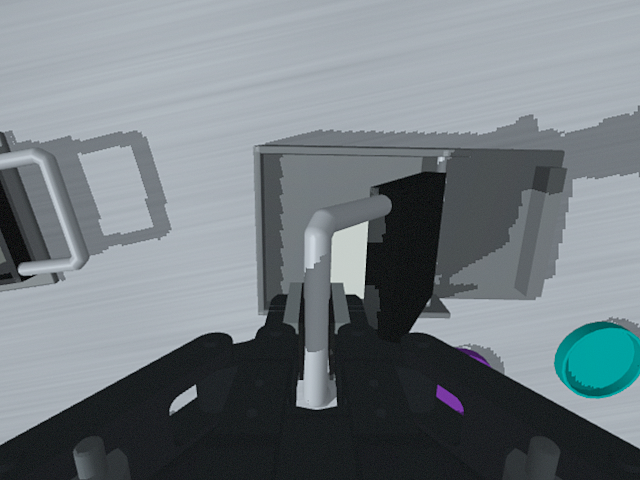

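View pics/s5.png

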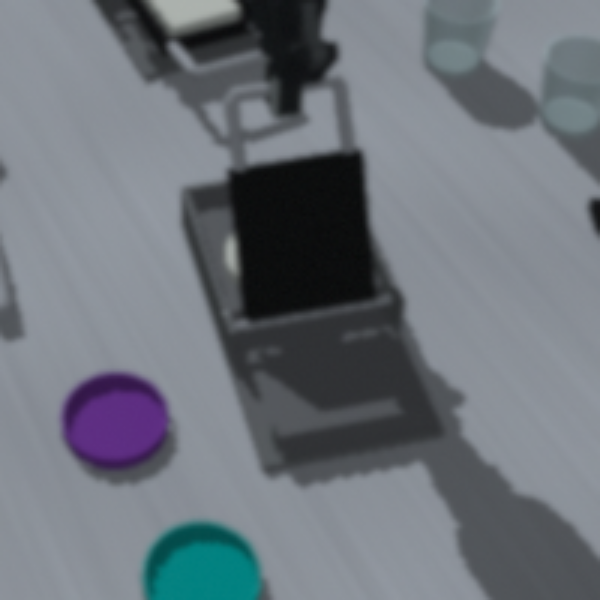

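The wrist view shows a smooth white surface in the pan, behind the tray at (350,260). I'll release here, retreat straight up, and check.

```bash
python3 -m creep '[{"dp":[0,-2,0],"angular":[0,0,0],"fingers":20},{"dp":[0,-4,0],"angular":[0,0,0],"fingers":44},{"dp":[0,-4,0],"angular":[0,0,0],"fingers":44},{"dp":[0,-4,0],"angular":[0,0,0],"fingers":44},{"dp":[0,-4,0],"angular":[0,0,0],"fingers":44}]'
python3 -m creep '[{"dp":[0,0,-15],"angular":[0,0,0],"fingers":44},{"dp":[0,0,-35],"angular":[0,0,0],"fingers":44},{"dp":[0,0,-60],"angular":[0,0,0],"fingers":44},{"dp":[0,0,-90],"angular":[0,0,0],"fingers":44},{"dp":[0,0,-120],"angular":[0,0,0],"fingers":44}]'
python3 -m creep '[{"dp":[0,-40,0],"angular":[0,0,0],"fingers":44},{"dp":[0,-80,0],"angular":[0,0,0],"fingers":44},{"dp":[-10,-120,0],"angular":[0,0,0],"fingers":44},{"dp":[-30,-150,0],"angular":[0,0,0],"fingers":44},{"dp":[-50,-160,0],"angular":[0,0,0],"fingers":44}]'
python3 - <<'E'
from h import *
import json
s=r.sense();json.dump({k:np.array(s[k]).tolist() for k in('eef_pos','tcp_rot')},open('p6.json','w'))
cv2.imwrite('pics/w6.png',optics.grab_frame('wrist'));cv2.imwrite('pics/t6.png',optics.grab_frame('top'))
E
```

```text
clock: 8.08
eef_pos: [506.6, -92.2, 139.5]
tcp_rot: [3.141, 0.0, -0.193]
contact_force: [0.4, -0.4, 0.5]
opening: 0.518
clock: 8.5
eef_pos: [506.2, -92.2, 260.3]
tcp_rot: [3.141, 0.001, -0.193]
contact_force: [0.6, -0.5, 0.5]
opening: 0.512
clock: 8.92
eef_pos: [488.6, 77.6, 259.4]
tcp_rot: [-3.141, -0.0, -0.192]
contact_force: [-0.8, -0.0, -0.1]
opening: 0.515
```

View pics/w6.png

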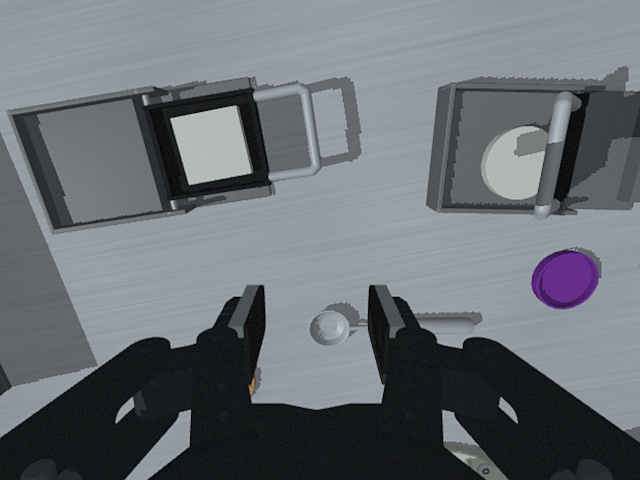

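View pics/t6.png

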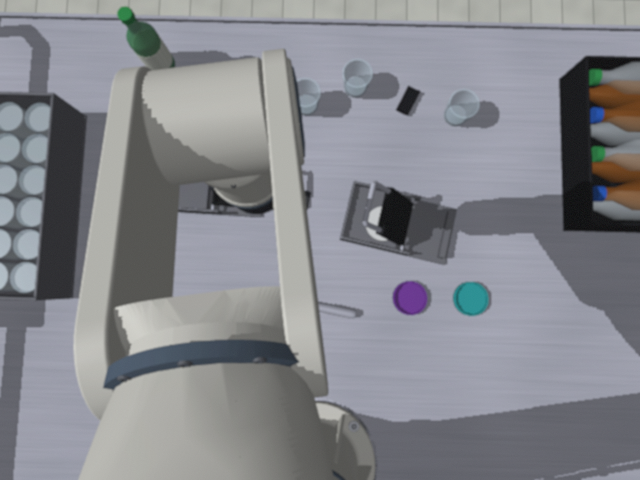

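The wrist view shows the lid closed side up in the pan, with edges at about (482,163), (516,125) and (518,199). The tray leans at its stop, and the square lid lies untouched in its tray. Checking the numbers.

```bash
python3 - <<'E'
from h import *
import json
p=json.load(open('p6.json'))
im=cv2.imread('pics/w6.png')
m=((im.min(2)>175)).astype(np.uint8); m[:,:470]=0; m[:120]=0;m[210:]=0; m[:,545:]=0
n,l,st,c=cv2.connectedComponentsWithStats(m);i=1+np.argmax(st[1:,4]);print(st[i],c[i])
cs=cv2.findContours((l==i).astype(np.uint8),0,1)[0];pts=max(cs,key=len)[:,0,:]
W=np.array([onz('wrist',u,v,39,p)[:2] for u,v in cv2.convexHull(pts)[:,0]])
# keep outer left arc pts
k=cv2.convexHull(pts)[:,0][:,0]<525; X=W[k]
A=np.c_[2*X,np.ones(len(X))];s=np.linalg.lstsq(A,(X**2).sum(1),rcond=None)[0];rad=np.sqrt(s[2]+s[0]**2+s[1]**2)
print('centre',s[:2],'dia',2*rad,'resid',np.abs(np.hypot(*(X-s[:2]).T)-rad).max())
ux=np.array([.197,.98]);print('pan', np.array([490.5,-182.5])+65*ux)
print('pan-by corners',np.mean([onz('wrist',u,v,40,p)[:2] for u,v in((452,84),(437,209))],0))
print('sq',onz('wrist',210,146,45,p))
E
```

```text
[ 486  127   58   72 1231] [510.00812348 164.66450041]
centre [ 492.44914087 -128.96156796] dia 69.32122125267875 resid 0.3473173252975741
pan [ 503.305 -118.8  ]
pan-by corners [520.7079813  -55.02408837]
sq [567.2426846  167.20596544  45.        ]
```

```bash
python3 -m creep '[{"dp":[0,10,-0],"angular":[0,0,0],"fingers":44},{"dp":[0,20,20],"angular":[0,0,0],"fingers":44},{"dp":[0,30,45],"angular":[0,0,0],"fingers":44},{"dp":[0,30,70],"angular":[0,0,0],"fingers":44},{"dp":[0,30,80],"angular":[0,0,0],"fingers":44}]'
python3 -m creep '[{"dp":[0,0,0],"angular":[0,0,0],"fingers":44},{"dp":[0,0,0],"angular":[0,0,0],"fingers":44},{"dp":[0,0,0],"angular":[0,0,0],"fingers":44}]'
python3 - <<'E'
from h import *
import json
s=r.sense();json.dump({k:np.array(s[k]).tolist() for k in('eef_pos','tcp_rot')},open('p7.json','w'))
a=optics.grab_frame('wrist');cv2.imwrite('pics/w7.png',cv2.resize(a[40:240,400:640],None,fx=3,fy=3))
b=cv2.imread('pics/w6.png');cv2.imwrite('pics/w6c.png',cv2.resize(b[60:230,420:640],None,fx=3,fy=3))
E
```

```text
clock: 9.43
eef_pos: [481.7, 42.7, 176.9]
tcp_rot: [3.14, 0.003, -0.195]
contact_force: [-0.9, 0.6, -0.1]
opening: 0.515
clock: 9.68
eef_pos: [484.0, 44.6, 180.7]
tcp_rot: [-3.141, -0.002, -0.194]
contact_force: [-1.1, 0.7, 0.4]
opening: 0.516
```

View pics/w7.png

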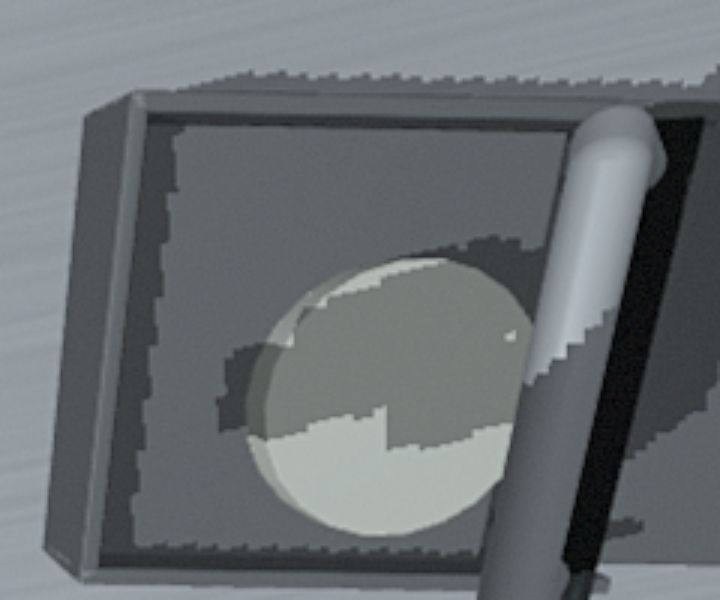

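View pics/w6c.png

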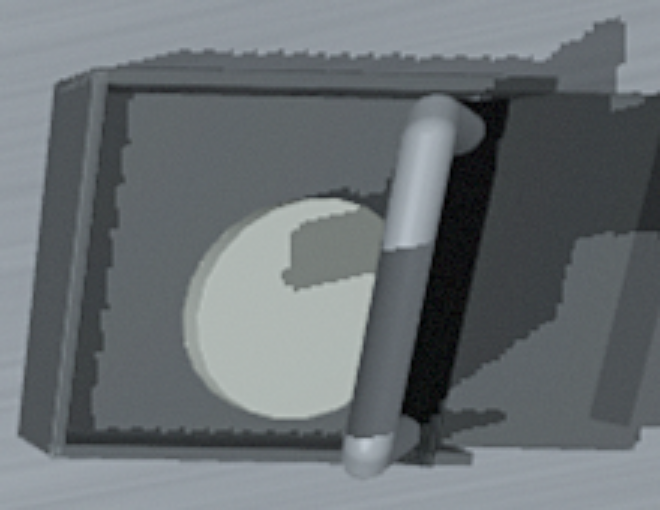

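Both views show a smooth closed face with the side wall visible round its far edge, inside the pan walls. For the level check I'll triangulate face-rim points seen in both.

```bash
python3 - <<'E'
from h import *
import json
np.set_printoptions(precision=1,suppress=True)
for nm,pf,off,pts in(('w6','p6.json',(420,60),[(198,330),(325,198),(285,418),(240,240),(225,395),(380,212)]),('w7','p7.json',(400,40),[(266,410),(430,258),(375,535),(320,300),(300,500),(525,320)])):
    p=json.load(open(pf))
    for z in (36,39,42,48):
        X=np.array([onz('wrist',off[0]+x/3,off[1]+y/3,z,p)[:2] for x,y in pts])
        A=np.c_[2*X,np.ones(len(X))];s=np.linalg.lstsq(A,(X**2).sum(1),rcond=None)[0];rad=np.sqrt(s[2]+s[0]**2+s[1]**2)
        print(nm,z,s[:2],'dia',2*rad,'resid',np.hypot(*(X-s[:2]).T)-rad)
E
```

```text
w6 36 [ 491.  -132.4] dia 72.44987472644318 resid [ 0.6  0.2 -0.7 -1.   0.5  0.4]
w6 39 [ 491.5 -130.8] dia 71.85543679329827 resid [ 0.6  0.2 -0.7 -1.   0.5  0.4]
w6 42 [ 492.1 -129.2] dia 71.26099886015776 resid [ 0.6  0.2 -0.7 -1.   0.5  0.4]
w6 48 [ 493.2 -125.9] dia 70.07212299387318 resid [ 0.6  0.1 -0.7 -1.   0.5  0.4]
w7 36 [ 491.8 -131.2] dia 71.14840475046354 resid [-0.2  0.3  0.6  0.3 -0.5 -0.5]
w7 39 [ 492.4 -129.5] dia 70.40487329397554 resid [-0.2  0.3  0.6  0.3 -0.5 -0.4]
w7 42 [ 493.  -127.8] dia 69.66134183748838 resid [-0.2  0.3  0.6  0.2 -0.5 -0.4]
w7 48 [ 494.3 -124.4] dia 68.174278924518 resid [-0.2  0.3  0.6  0.2 -0.5 -0.4]
```

At z = 39 mm (floor 27 + lid 12) the rim fits a 70–72 mm circle with residuals of 1 mm or less in both views, so the lid lies flat. It is about 16 mm from the pan's middle, and the gripper is clear of everything.

```bash
python3 -c "
from rig import r
s=r.sense();print(s['clock'],s['contact_force'])
print(r.sign_off())"
```

```text
9.7333 [-0.70271855 -0.5690862   0.71507841]
the job is handed in; nothing more can be done
None
```

The round lid now lies closed side up in its own stand's pan, and I handed the job in at 9.7 s. I gripped its tray by the handle bar, swung it to about 120° and let go, so it now leans at its stop.

**Round lid:** the two wrist views fit a 70–72 mm circle at the expected height of 39 mm, with residuals of 1 mm or less. That fits a lid lying flat, but it could miss a tilt of a few degrees. The hinge-side rim was hidden behind the bar. The lid's centre is about 16 mm from the pan's middle, against the 45 mm allowed.

**Square lid:** it lies as before, measured at about (567,167) mm. The start reading was (565,166) mm, taken with a different camera and assumed height.

**Contact:** the gripper hung free at the end, reading about 1 N, which is sensor noise.

**What disagreed:** the top and side cameras differed by about 6 mm on the bar's position, which the wrist view settled. While gripping, I repeated a 3 mm nudge by mistake, which pushed on the bar with about 28 N until the lift took it back.

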